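# Ready the orbital shaker for its new belt

### The job

The orbital shaker has its platform off for a belt change. Press the big black drive pulley straight down until it sits fully home on its shaft; then, with the fingers on the green thumb tab, push the sprung tensioner arm back past its ratchet click and a little beyond, so that your fingers and not the catch carry the spring. Finish while still holding it back like that - do not let go, I will slip the belt on - and leave the red-lidded cup, the oil bottle, the hex key and the blue carton where they stand.

Things in the scene. Friction and masses are not known exactly. Their poses are not given: they have to be found in the camera images.
- shaker: Orbital shaker chassis, white, fixed, 256 x 256 mm, dark grey deck 73 mm above the bench. Origin: centre of its underside; z up, x to its rear (black display panel on its -x side), y to its left. In mm from the origin: drive pulley centre (45, 35); brass motor pulley (-62, 47), top 101 above the bench; tensioner pivot (40, -30); platform posts (+-103, +-103), tops 24 above the deck.
- hub_top (a point): Centre of the upper face of the drive pulley's aluminium hub; moves with it. Pulley black, 85 mm across; hub a flat-topped ring, 36 mm outside, 14 mm bore, 14 mm above the black disc. The fixed steel shaft shows in the bore. When home, the hub's face is 107 mm above the bench and 2 mm above the shaft's end.
- drive_pulley (a joint): Height of the drive pulley above its home seat, m: 0 fully home, at most 0.010. A tight push fit that only slides up and down: it starts 4 to 9 mm high, needs about 7 to 10 N to press down (anywhere on it), stays where it is left and stops dead when home.
- tensioner_pivot (a point): Pivot axis of the tensioner arm, at deck height (73 mm above the bench). The arm swings level about it.
- thumb_tab (a point): Middle of the green thumb tab: upright plate on the arm's end, 100 mm from the pivot, 26 mm above the deck; moves with the arm. 30 mm wide (along the line from the pivot), 9 mm thick, top 46 mm above the deck; foot (lowest 9 mm) 15 mm thick. At rest the direction pivot to tab is 200 deg counterclockwise from the shaker's x. Push it from the motor-pulley side, at rest mainly along the shaker's -y.
- tensioner (a joint): Swing of the tensioner arm, rad, counterclockwise from above: 0 rest, 0.65 far stop. Its spring pushes back with 4 N at the tab at rest, 8 N at the far stop. From 0.08 to 0.44 its tooth lifts the pawl (about 1 N more); at about 0.45 the pawl drops in behind it (the click). Let go after that, the arm returns only to 0.44, where the pawl catches it. Well past the click: 0.50 to 0.62.
- pawl (a joint): Travel of the brass pawl slider away from the tensioner pivot, m: 0 dropped in, about 0.005 when it rides on the tip of the tooth. It works by itself.
- tensioner_arm: The steel tensioner arm with its small steel-flanged idler roller and the green thumb tab. Origin: on the pivot axis at deck height; turns with joint tensioner.
- screw_cup: Specimen cup with red lid, 50 mm across and 59 mm tall, standing left of the shaker. Origin: centre of its underside.
- oil_bottle: Small bottle with black cap, 33 mm across and 72 mm tall, standing behind the shaker. Origin: centre of its underside.
- hex_key: Dark steel L-shaped hex key, 96 x 31 mm, 6 mm thick, lying in front of the shaker. Origin: on its long leg, at bench height.
- belt_carton: Small blue carton, 45 x 60 x 50 mm, standing right of the shaker. Origin: centre of its underside.
- pawl_slider: The sprung brass pawl slider beside the tensioner pivot, with a small round knob, 5 mm thick. Origin: on the pivot axis at deck height; slides with joint pawl.

How it is judged:
By the outcome, as a careful person would: the job done as asked, in the order asked, and still so for the second after the job is handed in, while the arm keeps its last pose, push and grip.
It also fails if it takes over 34 s, if anything falls off the work surface, if the arm or the gripper's body presses on something with over 40 N, if the wrist force passes 120 N, or if a joint passes its speed limit or range.

### The arm

A 6-joint arm with a two-finger parallel gripper is mounted at the origin on the work surface; the furniture and walls round the work are solid. World frame = base frame: x ahead of the robot, y to its left, z up, the work surface at z = 0. Lengths are in m, angles in degrees, forces in N, time in s.
With the tool pointing down it reaches from about 0.275 to 0.825 m from the base axis. Payload 4.9 kg.
Tool frame: the origin (TCP) lies on the centre line of the jaws, within the pads' length; the fingertips stand arm.tcp_to_tips ahead of it and the grasp point (between the pads) lies 5 mm behind it (arm.tcp_to_tips is the distance from the TCP to the fingertips, in m); z points along the fingers, y is the line along which they close (so a half turn about z gives the same grasp; the last joint's range is limited). The gripper opens to 85 mm and grips with 20 to 120 N. Pads are 22 mm wide; open, the fingers measure 114 mm over their backs; the gripper's body (76 mm by 85 mm) begins 54 mm behind the grasp point. The pads swing forward as they close: fully open they stand 13 mm farther back than shut.
Start: joints at [-82.231, 18.69, -11.035, 60.275, 0, 82.311], TCP at [0.147, -0.53, 0.245] pointing down, gripper open.
Joint ranges: [-152.03, 152.03], [-55.5, 102.48], [-74.3, 77.21], [-110.64, 120.58], [-84.22, 78.4], [-180, 180]. Speed limits (degrees/s): [147.25, 147.25, 180, 180, 180, 180].

### API

Orientations are given as a 3x3 rotation matrix whose columns are the frame's x, y, z axes.
In Python, from rig import arm, viewer gives the robot as it stands. The module is installed in compiled form; this text tells all that it offers. Calls block until the motion is done:
- arm.reach(position, orientation): joint-space move of the TCP to a pose.
- arm.move_l(position, ori=None, velocity=0.15): straight line of the TCP; ori=None keeps the orientation; velocity is the mean speed in m/s.
- arm.set_joints(angles): joint-space move.
- arm.release() and arm.grab(force=None): open the fingers fully, or close them until they stop; force is the grip in N (None keeps the last).
- arm.wait(seconds).
- arm.ik(position, orientation): joint angles nearest the present ones, or None.
- arm.observe(): the state.
- viewer.grab_frame(name): name is "scene" or "top" or "wrist"; returns a dict with "pixels" (400x640x3 uint8, red, green, blue), "vertical_fov" (degrees; the focal length in pixels is half the picture's height over the tangent of half this angle, whatever the lens; pixels are square), "cx", "cy" (the principal point, pixels), "k1" (the pictures are not rectified: a ray, as slopes to the right and down, at radius r is drawn at 1 + k1 r^2 times it, then the intrinsics apply), "xyz" and "rotation" of the camera in the world. Camera axes: x right, y down, z forward; pixel columns grow to the right and rows downward; lengths in m; the calibration is good to about 2 mm. A picture is of the moment at which its call begins. There is no depth.
A pose or a line that the arm cannot do raises arm.IKError and nothing moves.
- arm.job_done(): hands the job in; it is judged then, once.
Trained networks look in the newest picture that a camera, given by its name, has taken for a name from the list of things; names that differ only in an ending like _2 or _b are one class to them, and where a whole thing is asked for, a point or a joint stands for the part that bears it (a point fixed in the world has none). Each returns a list of dicts, best first, with "conf" (0 to 1); they miss things now and then, are a little off and sometimes report something else, mostly with a low value. They report only what shows in the picture. A call takes as long as a camera call.
- viewer.spot_in(camera, label): "box" ([left, top, right, bottom] as shares, 0 to 1, of the picture: columns of its width, rows of its height, round what is visible of it).
- viewer.landmark_of(camera, label): "location" ([row, column] as shares, 0 to 1, of the picture: columns of its width, rows of its height: a listed point, or the origin of a listed thing).
The state is a dict: "clock": time; "joints": joint angles; "qd": joint speeds; "effort": joint torques, N m; "ee_pos": TCP position; "ee_rot": TCP orientation; "wrist_force": force on the tool from outside, world axes, zero at the start; "torque": the same for the moment, N m; "grip_width": finger opening in m; "gripper_force": force on a finger pad.
Only numpy, scipy, OpenCV 4.12 (cv2) and the standard library are available. Lean on these libraries where they do the work, as an engineer would, in place of code of your own. Each camera call takes 0.05 s, during which the arm holds its last target. There are 200 camera calls.

## Working session

There is one attempt and no reset: what is moved stays moved. The work goes in short steps, each a Python script; the robot and the scene stay as the last script left them, time stands still between calls to the robot, and variables do not carry over. Pictures are saved under pics/ and viewed, at most 10 in all, crops included, and the job is handed in when it is done.

```bash
mkdir -p pics
cat > h.py <<'E'
import numpy as np, cv2
from rig import arm, viewer
def K(f):
    F=200/np.tan(np.radians(f["vertical_fov"])/2)
    return np.array([[F,0,f["cx"]],[0,F,f["cy"]],[0,0,1]]),np.array([f["k1"],0,0,0,0.])
def ray(f,rc):
    k,d=K(f); p=cv2.undistortPoints(np.array([[[rc[1]*640,rc[0]*400]]]),k,d)[0,0]
    return np.array(f["xyz"]),np.array(f["rotation"])@np.array([p[0],p[1],1])
def atz(f,rc,z):
    o,v=ray(f,rc); return o+v*(z-o[2])/v[2]
def proj(f,P):
    k,d=K(f); R=np.array(f["rotation"]); p=R.T@(np.asarray(P)-np.array(f["xyz"]))
    return cv2.projectPoints(p.reshape(1,1,3),np.zeros(3),np.zeros(3),k,d)[0].ravel()
def save(f,n): cv2.imwrite("pics/"+n,cv2.cvtColor(f["pixels"],cv2.COLOR_RGB2BGR))
E
cat > a.py <<'E'
from h import *
np.set_printoptions(precision=4,suppress=True)
o=arm.observe(); print(o["clock"],arm.tcp_to_tips,o["ee_pos"],o["grip_width"])
for c in("scene","top","wrist"):
    f=viewer.grab_frame(c); save(f,c+"1.png"); print(c,np.array(f["xyz"]),f["vertical_fov"],f["k1"])
    for n,z in(("shaker",0),("hub_top",.113),("tensioner_pivot",.073),("thumb_tab",.099),("screw_cup",0),("oil_bottle",0),("hex_key",0),("belt_carton",0)):
        r=viewer.landmark_of(c,n)
        for d in r[:2]: print(" ",n,round(d["conf"],2),np.array([d["location"][1]*640,d["location"][0]*400]),atz(f,d["location"],z))
print(arm.observe()["clock"])
E
python3 a.py
```

```text
0.0 0.014 [ 0.1465 -0.5295  0.2445] 0.08565845937640747
scene [ 0.3642 -0.3866  0.7615] 55.490359868957746 -0.030556018897410112
  shaker 0.7 [298.816 203.6  ] [0.5502 0.1369 0.    ]
  shaker 0.67 [321.216 275.2  ] [ 0.5257 -0.0609  0.    ]
  hub_top 0.77 [313.728 162.4  ] [0.5966 0.1556 0.113 ]
  tensioner_pivot 0.55 [313.024 198.6  ] [0.5672 0.0877 0.073 ]
  thumb_tab 0.97 [267.584 205.6  ] [0.462  0.0891 0.099 ]
  thumb_tab 0.47 [312.576 162.6  ] [0.5989 0.1677 0.099 ]
  screw_cup 0.52 [278.016 153.8  ] [0.5583 0.3163 0.    ]
  oil_bottle 0.61 [366.208 216.2  ] [0.6877 0.0403 0.    ]
  hex_key 0.65 [226.688 207.08 ] [0.382  0.1937 0.    ]
  belt_carton 0.86 [316.096 276.8  ] [ 0.5139 -0.0602  0.    ]
top [0.5121 0.087  0.9559] 57.58693963699887 -0.05220662161228301
  shaker 0.96 [309.504 217.08 ] [0.5403 0.135  0.    ]
  hub_top 0.73 [301.504 192.68 ] [0.5933 0.1495 0.113 ]
  tensioner_pivot 0.85 [327.296 205.52 ] [0.5672 0.0888 0.073 ]
  thumb_tab 0.88 [325.376 249.52 ] [0.4626 0.0911 0.099 ]
  screw_cup 0.66 [328.128 206.2  ] [0.57   0.0868 0.    ]
  screw_cup 0.64 [243.328 206.48 ] [0.5643 0.3114 0.    ]
  oil_bottle 0.49 [346.496 162.32 ] [0.6878 0.0404 0.    ]
  hex_key 0.63 [285.376 281.48 ] [0.3719 0.1935 0.    ]
  belt_carton 0.87 [381.376 223.72 ] [ 0.5272 -0.0532  0.    ]
wrist [ 0.2213 -0.5092  0.3732] 69.76592380005866 -0.01902366165177197
1.35
```

```bash
cat > b.py <<'E'
from h import *
from scipy.optimize import least_squares
np.set_printoptions(precision=4,suppress=True)
L={"shaker":(0,0,0),"hub_top":(.045,.035,None),"tensioner_pivot":(.04,-.03,.073),"thumb_tab":(.04+.1*np.cos(np.radians(200)),-.03+.1*np.sin(np.radians(200)),.099)}
obs=[]
for c in("scene","top"):
    f=viewer.grab_frame(c)
    for n in L:
        r=viewer.landmark_of(c,n)
        if r and r[0]["conf"]>.5: l=r[0]["location"]; obs.append((c,f,n,np.array([l[1]*640,l[0]*400])))
def W(p,n):
    x,y,z=L[n]; z=.107+p[3] if z is None else z
    c,s=np.cos(p[2]),np.sin(p[2]); return [p[0]+c*x-s*y,p[1]+s*x+c*y,z]
def res(p): return np.concatenate([proj(f,W(p,n))-u for c,f,n,u in obs]+[[(p[3]-.0065)/.002]])
s=least_squares(res,[.54,.131,np.radians(-20),.0065],loss="soft_l1")
p=s.x; print(p,np.degrees(p[2])); 
for (c,f,n,u) in obs: print(c,n,u,proj(f,W(p,n))-u)
for n in L: print(n,np.array(W(p,n)))
np.save("p.npy",p)
f=viewer.grab_frame("top"); im=cv2.cvtColor(f["pixels"],cv2.COLOR_RGB2BGR)[130:310,210:420]
cv2.imwrite("pics/top2.png",cv2.resize(im,None,fx=3.3,fy=3.3,interpolation=cv2.INTER_CUBIC))
f=viewer.grab_frame("scene"); im=cv2.cvtColor(f["pixels"],cv2.COLOR_RGB2BGR)[110:310,200:420]
cv2.imwrite("pics/sc2.png",cv2.resize(im,None,fx=3,fy=3,interpolation=cv2.INTER_CUBIC))
E
python3 b.py
```

```text
[ 0.538   0.1319 -0.2883  0.0075] -16.519926623778908
scene shaker [300.992 204.32 ] [-6.0487  2.2928]
scene hub_top [312.128 159.8  ] [-0.1359  3.7002]
scene tensioner_pivot [312.896 196.   ] [-0.2975  1.1686]
scene thumb_tab [269.312 206.2  ] [ 1.4417 -0.2799]
top shaker [308.928 217.48 ] [1.7331 0.5075]
top hub_top [302.592 195.2  ] [-2.5409 -1.6544]
top tensioner_pivot [326.528 205.28 ] [-0.447  -0.0537]
top thumb_tab [329.792 248.08 ] [-2.0765 -0.8239]
shaker [0.538  0.1319 0.    ]
hub_top [0.5911 0.1527 0.1145]
tensioner_pivot [0.5678 0.0918 0.073 ]
thumb_tab [0.468  0.0857 0.099 ]
```

View pics/top2.png

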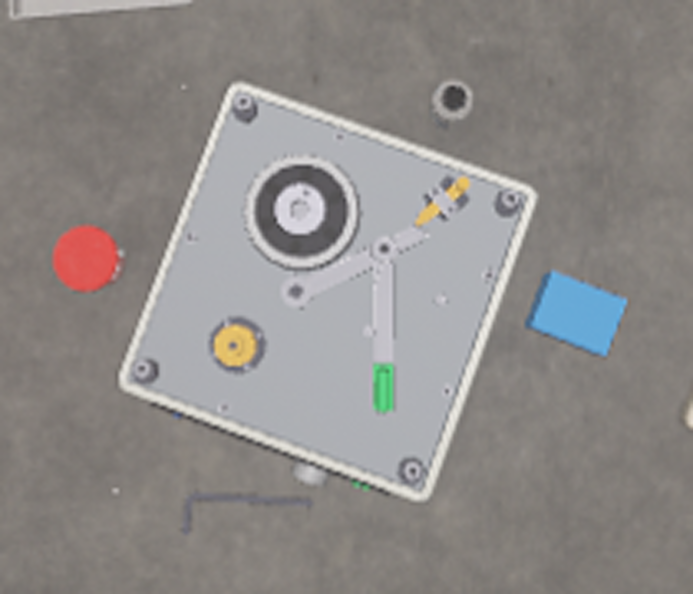

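View pics/sc2.png

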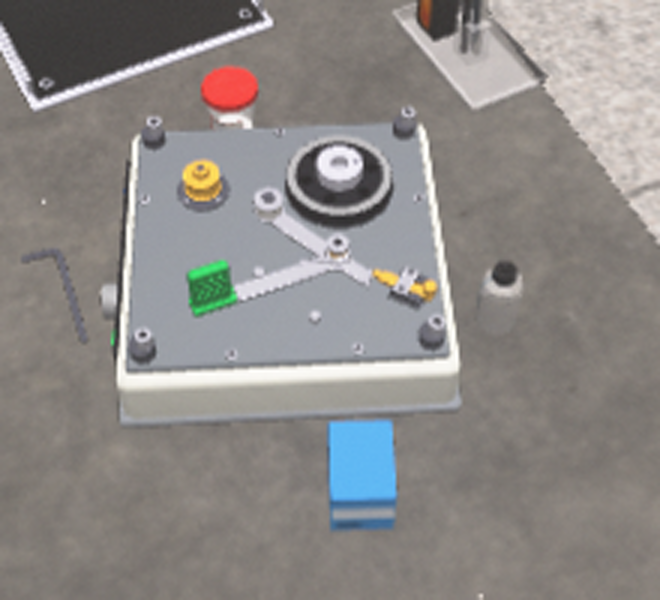

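The top view shows the green tab at crop (384,388), the hub at (300,207), the pivot at (384,248), and the four post tops at (243,105), (510,203), (145,370) and (412,470). The scene view agrees. I'll fit the shaker pose to the posts and hub.

```bash
cat > c.py <<'E'
from h import *
from scipy.optimize import least_squares
np.set_printoptions(precision=4,suppress=True)
t=viewer.grab_frame("top"); s_=viewer.grab_frame("scene")
T=lambda a,b:(np.array([a,b])+.5)/3.3-.5+[210,130]
S=lambda a,b:(np.array([a,b])+.5)/3-.5+[200,110]
P=lambda i,j:(.103*i,.103*j,.097)
tab=(.04+.1*np.cos(np.radians(200)),-.03+.1*np.sin(np.radians(200)),.119)
hub=(.045,.035,None)
obs=[(t,P(1,1),T(243,105)),(t,P(1,-1),T(510,203)),(t,P(-1,1),T(145,370)),(t,P(-1,-1),T(412,470)),(t,hub,T(300,207)),(t,tab,T(384,388)),(t,(-.062,.047,.101),T(235,345)),
(s_,P(-1,1),S(153,122)),(s_,P(1,1),S(405,110)),(s_,P(-1,-1),S(142,329)),(s_,P(1,-1),S(434,319)),(s_,hub,S(340,161)),(s_,tab,S(209,266)),(s_,(-.062,.047,.101),S(202,168))]
def W(p,q):
    x,y,z=q; z=.107+p[3] if z is None else z
    c,s=np.cos(p[2]),np.sin(p[2]); return np.array([p[0]+c*x-s*y,p[1]+s*x+c*y,z])
# per-camera pixel offsets soak up ~2 mm calibration error
def res(p): return np.concatenate([proj(f,W(p,q))+(p[4:6] if f is t else p[6:8])-u for f,q,u in obs]+[[(p[3]-.0065)/.004],p[4:]/1.])
p=least_squares(res,[.54,.131,-.34,.0065,0,0,0,0],loss="soft_l1").x
print(p,np.degrees(p[2])); print(res(p)[:28].reshape(-1,2))
for n,q in dict(hub=hub,pivot=(.04,-.03,.073),tab=tab).items(): print(n,W(p,q))
np.save("p.npy",p)
E
python3 c.py
```

```text
[ 0.5402  0.1337 -0.3286  0.0067  0.5009  0.1658 -0.0788 -0.1078] -18.82595894373578
[[-0.0613 -0.5491]
 [ 0.165  -1.0523]
 [-1.0776  0.222 ]
 [ 0.1628  0.794 ]
 [ 0.2039  0.0866]
 [ 0.168   0.4225]
 [-0.3647 -0.2819]
 [-0.4047 -0.6445]
 [ 0.3709 -0.0323]
 [-0.3583  1.4403]
 [ 0.3594  0.102 ]
 [ 0.1793  0.0186]
 [ 0.0654  0.2228]
 [-0.138  -0.544 ]]
hub [0.5941 0.1523 0.1137]
pivot [0.5684 0.0924 0.073 ]
tab [0.4684 0.0904 0.119 ]
```

View pics/scene1.png

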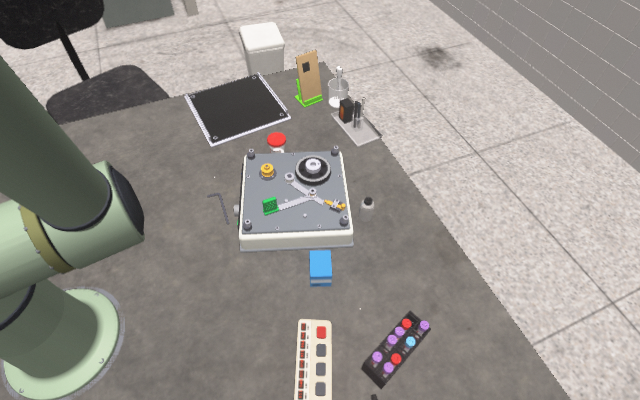

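View pics/top1.png

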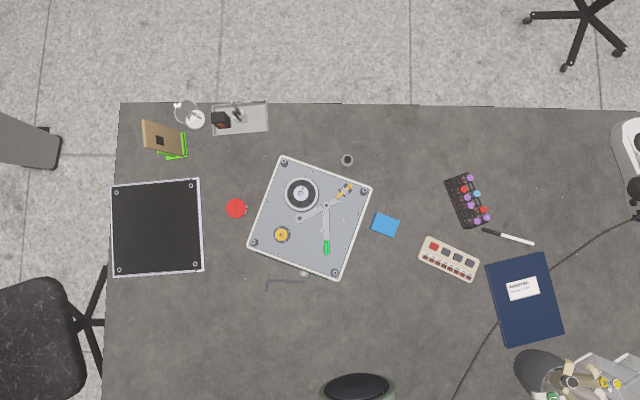

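```bash
cat > d.py <<'E'
from h import *
np.set_printoptions(precision=3,suppress=True)
def R(phi): c,s=np.cos(phi),np.sin(phi); return np.array([[c,s,0],[s,-c,0],[0,0,-1.]])
p=np.load("p.npy"); yaw=p[2]
for k in(0,np.pi):
  for n,pos,ph in(("hub",[.594,.152,.2],yaw+np.radians(290)),("tab0",[.468,.12,.107],yaw+np.radians(290)),("tab1",[.484,.05,.107],yaw+np.radians(290)+.56)):
    print(k,n,arm.ik(pos,R(ph+k)))
print(arm.observe()["clock"],arm.observe()["wrist_force"])
E
python3 d.py
```

```text
0 hub [  7.459  27.133  -4.994  57.873   0.    -83.715]
0 tab0 [  5.619  20.179 -31.797  38.024   0.    -85.555]
0 tab1 [  -2.802   20.489  -31.303   38.208    0.    -126.062]
3.141592653589793 hub [ 7.459 27.133 -4.994 57.873  0.    96.285]
3.141592653589793 tab0 [  5.619  20.179 -31.797  38.024   0.     94.445]
3.141592653589793 tab1 [ -2.802  20.489 -31.303  38.208   0.     53.938]
2.05 [-1.373 -1.257 -0.744]
```

The scene and top views show open space between the arm and the shaker, and only low objects under the sweep. Now I'll press the pulley.

```bash
cat >> h.py <<'E'
np.set_printoptions(precision=3,suppress=True)
def R(phi): c,s=np.cos(phi),np.sin(phi); return np.array([[c,s,0],[s,-c,0],[0,0,-1.]])
E
cat > e.py <<'E'
from h import *
p=np.load("p.npy"); ph=p[2]+np.radians(290)+np.pi
hub=np.array([.5941,.1523])
arm.grab(30)
arm.reach([*hub,.20],R(ph))
arm.move_l([*hub,.140],velocity=.12)
arm.wait(.2); o=arm.observe(); f0=np.array(o["wrist_force"]); print(arm.tcp_to_tips,o["clock"],o["ee_pos"],f0,o["grip_width"])
z=.140
while z>.112:
    z-=.0015; arm.move_l([*hub,z],velocity=.03)
    o=arm.observe(); F=np.array(o["wrist_force"])-f0; print(round(z,4),np.array(o["ee_pos"]),F,round(o["clock"],2))
    if F[2]>25: break
E
python3 e.py
```

```text
0.014 6.5417 [0.595 0.152 0.141] [ 0.41   0.046 -0.277] -3.1547346027962173e-06
0.1385 [0.594 0.152 0.139] [-1.776  0.471 -0.616] 6.79
0.137 [0.594 0.152 0.137] [-0.56   0.007  1.095] 7.04
0.1355 [0.594 0.152 0.135] [-0.271  0.05   0.539] 7.29
0.134 [0.594 0.152 0.134] [-0.383  0.592  1.18 ] 7.54
0.1325 [0.594 0.152 0.132] [-0.175 -0.542  0.778] 7.79
0.131 [0.594 0.152 0.131] [-0.548 -0.051  0.257] 8.04
0.1295 [0.594 0.152 0.129] [-0.411 -0.485 -0.042] 8.29
0.128 [0.594 0.152 0.128] [-0.017 -0.4    3.182] 8.54
0.1265 [0.594 0.152 0.127] [-1.318  0.275  5.551] 8.79
0.125 [0.594 0.152 0.126] [-2.135 -0.864  6.347] 9.04
0.1235 [0.594 0.152 0.124] [-1.799 -0.016  6.79 ] 9.29
0.122 [0.594 0.152 0.123] [-2.224 -1.027  6.298] 9.54
0.1205 [0.594 0.152 0.121] [-2.846 -0.333  7.289] 9.79
0.119 [0.594 0.152 0.121] [-4.537 -0.882 12.312] 10.04
0.1175 [0.595 0.152 0.121] [-7.365 -0.072 19.62 ] 10.29
0.116 [0.595 0.152 0.12 ] [-9.222 -1.681 28.116] 10.54
```

Pulley is home: it stopped dead with the tips at about 106.5 mm against the expected 107. Now the tab.

```bash
cat > g.py <<'E'
from h import *
p=np.load("p.npy"); a=p[2]+np.radians(200); piv=np.array([.5684,.0924])
u=lambda t:np.array([np.cos(t),np.sin(t)])
# tool centre at radius .1, offset d ahead of the tab's middle plane (d<0 = motor pulley side), arm swing th
def pos(d,th,z=.104): q=piv+.1*u(a+th)+d*u(a+th+np.pi/2); return [*q,z]
ori=lambda th:R(a+th+np.pi/2+np.pi)
o=arm.observe(); e=np.array(o["ee_pos"])
arm.move_l([e[0],e[1],.17],velocity=.15)
arm.move_l(pos(-.031,0,.17),ori(0),velocity=.15)
arm.move_l(pos(-.031,0),velocity=.12)
arm.wait(.2)
f0=np.mean([arm.observe()["wrist_force"] for _ in range(5)],0); print(arm.observe()["clock"],f0)
n=u(a+np.pi/2); d=-.031
while d<-.008:
    d+=.0015; arm.move_l(pos(d,0),velocity=.03)
    o=arm.observe(); F=np.array(o["wrist_force"])-f0; q=np.array(o["ee_pos"])
    dm=(q[:2]-piv)@n; print(round(d,4),round(dm,4),F,round(-F[:2]@n,2),round(o["clock"],2))
    if -F[:2]@n>2.5: break
f=viewer.grab_frame("top"); im=cv2.cvtColor(f["pixels"],cv2.COLOR_RGB2BGR)[150:310,230:400]
cv2.imwrite("pics/top3.png",cv2.resize(im,None,fx=3.5,fy=3.5,interpolation=cv2.INTER_CUBIC))
f=viewer.grab_frame("scene"); im=cv2.cvtColor(f["pixels"],cv2.COLOR_RGB2BGR)[110:310,200:420]
cv2.imwrite("pics/sc3.png",cv2.resize(im,None,fx=3,fy=3,interpolation=cv2.INTER_CUBIC))
np.save("f0.npy",f0)
E
python3 g.py
```

```text
12.9667 [-0.847 -0.247 -0.024]
-0.0295 -0.0294 [0.564 0.087 0.579] 0.08 13.22
-0.028 -0.0279 [ 0.854 -0.265  0.051] -0.28 13.47
-0.0265 -0.0264 [0.503 0.123 0.721] 0.11 13.72
-0.025 -0.0249 [ 0.816  0.065 -0.826] 0.05 13.97
-0.0235 -0.0234 [1.166 0.198 0.369] 0.17 14.22
-0.022 -0.0219 [0.788 0.158 0.073] 0.14 14.47
-0.0205 -0.0204 [0.908 0.126 0.169] 0.11 14.72
-0.019 -0.0189 [1.304 0.483 0.07 ] 0.46 14.97
-0.0175 -0.0174 [0.459 0.98  0.021] 0.97 15.22
-0.016 -0.016 [0.219 0.875 0.131] 0.87 15.47
-0.0145 -0.0152 [0.139 4.46  0.568] 4.46 15.72
```

View pics/sc3.png

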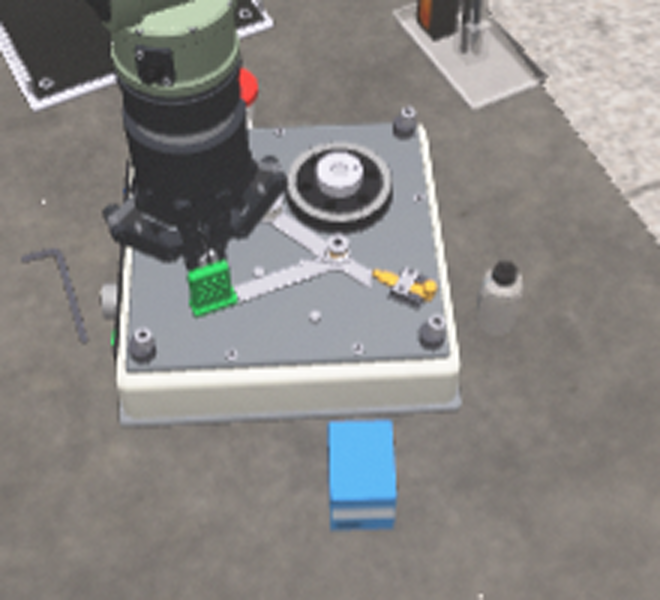

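The picture shows the closed fingers touching the tab's motor side around (205,262), and contact came at the predicted 15.5 mm. Now I'll push along the arc.

```bash
sed -n '/^p=/,/^ori/p' g.py > arc.py; sed -i '1i from h import *' arc.py
cat > k.py <<'E'
from arc import *
f0=np.load("f0.npy"); d=-.0154
def st(th):
    o=arm.observe(); F=np.array(o["wrist_force"])-f0; v=np.array(o["ee_pos"])[:2]-piv
    s=(np.arctan2(v[1],v[0])-a-np.arctan2(d,.1)*1+np.pi)%(2*np.pi)-np.pi
    n=u(a+th+np.pi/2); print(round(th,3),"swing",round(s,3),"r",round(np.hypot(*v),4),F,round(-F[:2]@n,2),round(o["clock"],2)); return s,F
for th in(.08,.16,.24,.32,.38,.43,.46,.49,.52,.55,.58):
    arm.move_l(pos(d,th),ori(th),velocity=.06)
    s,F=st(th)
    if s>.553 or np.linalg.norm(F)>30: break
arm.wait(.3); st(th)
for c in("top","scene"):
    f=viewer.grab_frame(c); q=viewer.landmark_of(c,"thumb_tab"); 
    if q: w=atz(f,q[0]["location"],.099)[:2]-piv; print(c,q[0]["conf"],"cam swing",(np.arctan2(w[1],w[0])-a)%(2*np.pi),np.hypot(*w))
    im=cv2.cvtColor(f["pixels"],cv2.COLOR_RGB2BGR)[130:310,200:410]
    cv2.imwrite(f"pics/{c}4.png",cv2.resize(im,None,fx=3.3,fy=3.3,interpolation=cv2.INTER_CUBIC))
E
python3 k.py
```

```text
0.08 swing 0.077 r 0.1012 [-0.192  5.125  0.153] 5.12 16.08
0.16 swing 0.157 r 0.1012 [0.671 5.683 0.039] 5.47 16.37
0.24 swing 0.234 r 0.1012 [ 0.594  6.735 -0.061] 6.35 16.65
0.32 swing 0.311 r 0.1013 [0.946 7.251 0.562] 6.52 16.93
0.38 swing 0.383 r 0.1011 [ 0.654  3.243 -0.879] 2.73 17.18
0.43 swing 0.421 r 0.1013 [-0.361  6.871  1.78 ] 6.34 17.43
0.46 swing 0.448 r 0.1013 [-0.198  7.584  1.427] 6.82 17.68
0.49 swing 0.478 r 0.1012 [0.12  7.867 1.545] 6.81 17.93
0.52 swing 0.507 r 0.1012 [-0.274  8.099  2.075] 7.09 18.18
0.55 swing 0.536 r 0.1012 [-0.104  8.383  1.851] 7.11 18.43
0.58 swing 0.565 r 0.1012 [-0.733  9.824  2.785] 8.52 18.68
0.58 swing 0.564 r 0.1012 [0.332 7.704 0.926] 6.17 18.98
top 0.21 cam swing 2.679243613532367 0.1087161014055699
scene 0.69 cam swing 0.6018072619270489 0.10567861666101781
```

View pics/scene4.png

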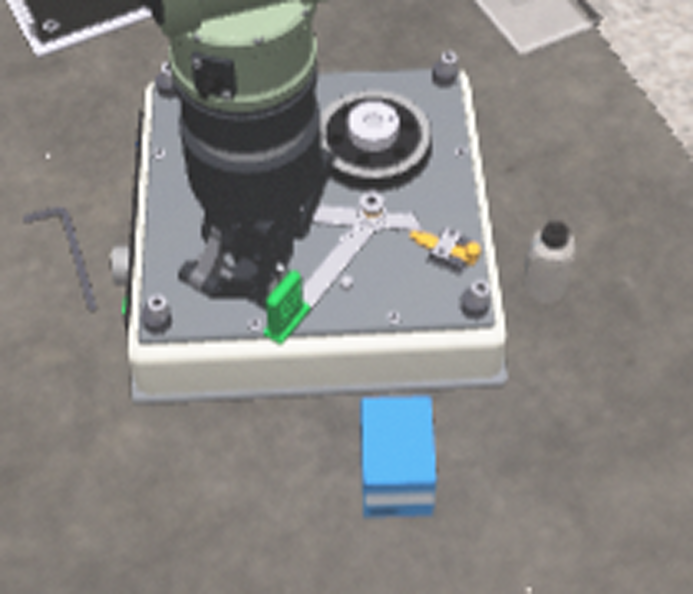

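View pics/top4.png

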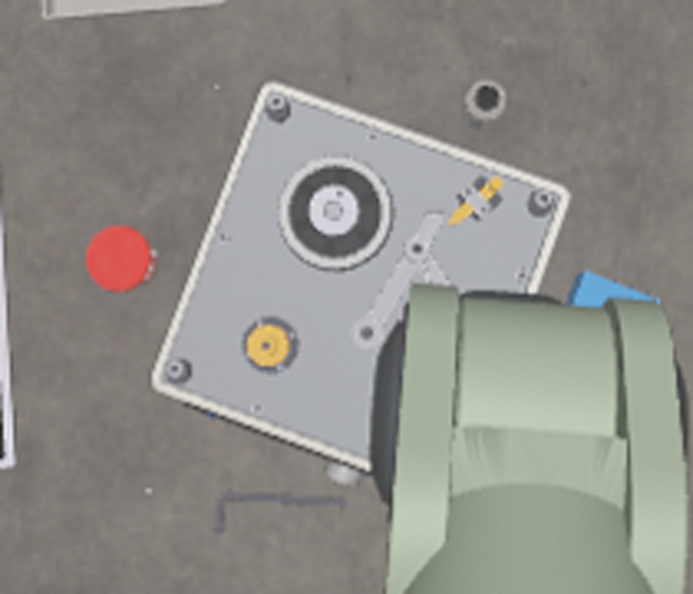

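```bash
cat > m.py <<'E'
from arc import *
f=viewer.grab_frame("scene"); sw=[]
for i in range(10):
    f=viewer.grab_frame("scene"); q=viewer.landmark_of("scene","thumb_tab")
    if q and q[0]["conf"]>.4:
        w=atz(f,q[0]["location"],.099)[:2]-piv; sw.append((np.arctan2(w[1],w[0])-a)%(2*np.pi))
print(np.array(sw),np.median(sw))
off=p[6:8]; x0,y0,k=225,175,9
im=cv2.cvtColor(f["pixels"],cv2.COLOR_RGB2BGR)[y0:y0+65,x0:x0+88]
im=cv2.resize(im,None,fx=k,fy=k,interpolation=cv2.INTER_CUBIC)
for th,c in((.50,(255,0,0)),(.565,(0,0,255)),(.63,(0,255,255))):
    pts=[]
    for r,t in((.085,-.0045),(.115,-.0045),(.115,.0045),(.085,.0045)):
        g=piv+r*u(a+th)+t*u(a+th+np.pi/2); pts.append((proj(f,[*g,.119])+off-[x0,y0]+.5)*k)
    cv2.polylines(im,[np.array(pts).astype(int)],True,c,1)
cv2.imwrite("pics/ov.png",im); print(arm.observe()["clock"])
E
python3 m.py
```

```text
[0.593 0.624 0.596 0.603 0.554 0.588 0.566 0.623 0.572 0.561] 0.5903741542361916
20.2333
```

View pics/ov.png

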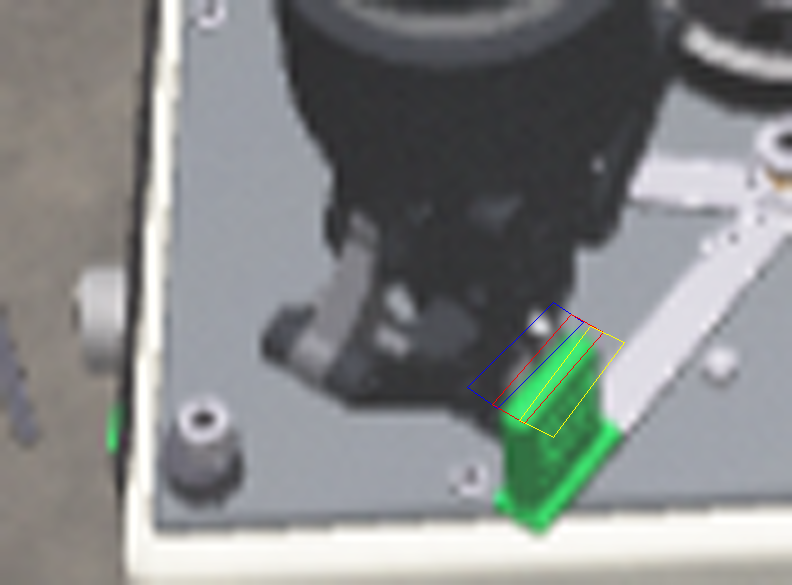

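The overlay puts the tab at about 0.57–0.58 rad, between the red outline (0.565) and the yellow one (0.63). I'll ease back slightly to centre in the 0.50–0.62 band, check the push, then hand in.

```bash
cat > n.py <<'E'
from arc import *
f0=np.load("f0.npy"); th=.564
arm.move_l(pos(-.0154,th),ori(th),velocity=.03); arm.wait(.5)
F=[]
for _ in range(6): F.append(np.array(arm.observe()["wrist_force"])-f0); arm.wait(.05)
F=np.mean(F,0); v=np.array(arm.observe()["ee_pos"])[:2]-piv
push=-F[:2]@u(a+th+np.pi/2); s=(np.arctan2(v[1],v[0])-a-np.arctan2(-.0154,.1)+np.pi)%(2*np.pi)-np.pi
print(F,push,s,arm.observe()["clock"])
if push>4.5 and .52<s<.58: print(arm.job_done())
E
python3 n.py
```

```text
[-0.932  8.392  2.128] 7.513502743950947 0.548225350913297 21.2833
the job is handed in; nothing more can be done
None
```

I pressed the drive pulley home, then pushed the tensioner past its click. The fingers still hold it at about 0.55 rad by arm position (the pictures suggest about 0.02 more), carrying about 7.5 N. I handed the job in at 21.3 s without touching the cup, oil bottle, hex key or carton.

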